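# Clamp an oil cartridge into the dosing pump

### The arm

A 6-joint arm with a two-finger parallel gripper is mounted at the origin on a cart in front of the work surface, level with it; the furniture and walls round the work are solid. World frame = base frame: x ahead of the robot, y to its left, z up, the work surface at z = 0. Lengths are in m, angles in rad, forces in N, time in s.
With the tool pointing down it reaches from about 0.25 to 0.85 m from the base axis. Payload 12.5 kg.
Tool frame: the origin (TCP) lies on the mounting face of the last link; the fingertips stand 186 mm ahead of it and the grasp point (between the pads) lies 167 mm ahead of it (env.grip_depth is the distance from the TCP to the grasp point, in m); x points along the fingers, y is the direction in which the jaws open and shut, and the axes are right-handed (so a half turn about x gives the same grasp; the last joint's range is limited). The gripper opens to 93 mm and grips with 3 to 60 N. Pads are 15 mm wide; open, the fingers measure 128 mm over their backs; the gripper's body (75 mm by 188 mm) begins 65 mm behind the grasp point.
Start: joints at [-0.085, 0.351, 1.652, -0, 1.139, -0.085], TCP at [0.55, 0, 0.405] pointing down, gripper open.
Joint ranges: [-2.75, 2.75], [-0.79, 2.1], [0.01, 2.65], [-1.57, 4.71], [0.07, 3.14], [-2.87, 2.87]. Speed limits (rad/s): [2.22, 2.22, 2.79, 3.14, 3.14, 3.14].

### API

Orientations are given as a rotation vector (axis times angle).
In Python, from workcell import status, viewer, job_done, env gives the robot as it stands.
- The arm moves only by the tool move_arm, never from a script. Its arguments are lists of equal length, an entry for each row: "claw": the opening in per cent of the stroke, from 0 (shut) to 100 (fully open); "translation": the shift along the tool's x, y, z in cm, a list of three; "turn": the turn, a rotation vector about the tool's x, y, z in degrees, a list of three. In form: {"claw": [claw, ...], "translation": [[x, y, z], ...], "turn": [[ax, ay, az], ...]}. A call has 1 to 5 rows; each row is the pose to reach, as a shift and turn from the pose commanded when the call began, along the tool's axes at that moment; what a row does not reach only later rows make up. A row lasts 1/8 s, in which the tool goes at most 62.5 mm and 10.7 degrees, less where a joint would pass 70% of its speed; a pose out of reach is approached as far as the arm can. A call with a gripper value outside its range is refused whole. The fingers move at their own pace and stop on an object; "grip_force" is the grip in N (left out, the last holds). Time passes only in rows, so rows that repeat a pose let the fingers close. It gives the time, the measured TCP pose, the force and the opening at its end, in the units of the state.
- status.get_state(): the state, without advancing time (a new reading comes with each control period).
- viewer.snapshot(name): name is "scene" or "side" or "wrist"; returns a dict with "img" (384x512x3 uint8, blue, green, red), "range_z" (384x512 float32, m along the optical axis (not along the pixel's ray), 0 where there is no reading), "fx", "fy", "cx", "cy" (pixels), "k1" (the pictures are not rectified: a ray, as slopes to the right and down, at radius r is drawn at 1 + k1 r^2 times it, then the intrinsics apply), "R" (3x3) and "t" (3): a world point X has camera coordinates R X + t. Camera axes: x right, y down, z forward; pixel columns grow to the right and rows downward; lengths in m; the calibration is good to about 2 mm. A picture is of the moment at which its call begins.
- job_done(): hands the job in, once; it reports no verdict.
The state is a dict: "time_s": time; "q": joint angles; "joint_vel": joint speeds; "tau": joint torques, N m; "tcp_pos": TCP position; "tcp_rot": TCP orientation; "contact_force": force on the tool from outside, world axes, zero at the start; "moment": the same for the moment, N m; "gripper_width": opening from 0.0 (shut) to 1.0 (fully open).
Only numpy, scipy, OpenCV 4.12 (cv2) and the standard library are available. Lean on these libraries where they do the work, as an engineer would, in place of code of your own. Each camera call takes 0.05 s, during which the arm holds its last target.

### The job

Load the glass oil cartridge from its wooden stand into the dosing pump: lift the sprung clamp bar by its knob, swing it aside and set it down on its rest post, then lay the cartridge in the two V-saddles, wide cap towards the stop, and push it gently along until the cap has met the seat pin and pressed it in about 4 mm, not down to its end. Then lift the bar off its post, swing it back to its stop across the barrel and lower it gently on to the glass without letting it snap down or forcing it; leave the bottle, the stamp and the spool where they are.

Things in the scene. Friction and masses are not known exactly. Their poses are not given: they have to be found in the camera images.
- pump: The dosing pump, fixed: grey bed plate 150 x 250 mm, top 11 mm over the table. Origin on the table under the trough's middle; y runs level along the trough to the stop, x from the trough towards the clamp rod, z up. Beside the stop end a grey housing 44 mm tall fills x 18 to 98, y 62 to 138 mm. Hub and knob of the bar are the pump's highest parts.
- trough (a point): Pump's axes. Middle of the axis of a barrel lying home in the trough, 48 mm over the table. The trough is two grey V-saddles, 16 mm wide, centred 36 mm either side along y; their 45-degree cheeks end 50 mm over the table; between them there is room for fingers. At +y stands the stop, an aluminium block with a steel pin on the trough's axis pointing back to -y (see seat_pin).
- rest_post (a point): Pump's axes. Middle of the top of the grey rest post (16 x 24 mm, 86 mm over the table) on which the lifted bar is set down when turned aside.
- clamp_rod (a point): Pump's axes. On the upright axis about which the bar turns and along which it lifts, 52 mm over the table, 70 mm from the trough's axis.
- cartridge_mid (a point): Loose cartridge, on its axis half-way along: amber glass barrel 28 mm across, 150 mm long, 0.14 to 0.28 kg, lying level. y runs along it to the wide aluminium cap (37 mm across, 10 mm thick); at the other end a 10 mm nozzle, tip 87 mm off. It starts 48 mm over the table in a fixed wooden stand: base 12 mm thick, two V-saddles about 50 mm either side, room for fingers between.
- cartridge_cap (a point): Centre of the outer face of the cartridge's wide cap, 85 mm along y from its middle; same axes.
- clamp_knob (a point): Middle of the black round knob (18 mm across, 30 mm tall) standing on the free end of the steel clamp bar, 115 mm from the rod's axis. The bar (16 mm wide, 10 mm thick) has its top 15 mm and its underside 25 mm below this point.
- clamp_lift (a joint): Height of the bar, m, 0 to 0.050. 0: right down, its underside 56 mm over the table, knob's middle 81 mm; 0.006 when it bears on a barrel lying home in the saddles; 0.030 when it lies on the rest post. A spring and its weight press it down with about 8 N (10 N at 0.04); let go in the air it snaps down.
- clamp_turn (a joint): Turn of the bar about the rod, rad, 0 to 1.75, a stop at each end. 0: across the trough, knob on the -x side; grows counter-clockwise from above; 1.57: along -y, over the rest post (1.35 to 1.75 will do). The post blocks it unless lifted beyond 0.030. Turns easily and stays.
- seat_pin (a joint): How far the pin (10 mm across, 48 mm over the table) is pushed into the stop block, m: 0 free, 0.012 its end. It slides stiffly, takes about 5 N, has no spring and stays. The block is clamped anywhere along a slot: the free pin's tip lies 76 to 98 mm from trough along y; this is not measured, so find it by feel.
- scent_bottle: Small amber dropper bottle, 36 mm wide, 105 mm tall, standing; origin under its centre. Leave alone.
- stamp: Brass seal stamp with dark turned handle, 28 mm wide, 82 mm tall, standing; origin under its centre. Leave alone.
- spool: Spool of wick, 52 mm in diameter, 36 mm tall; origin at the middle of its outline with the loose end. Leave alone.
Things that resemble listed ones, but are neither listed nor needed, are in the scene too. There is more than one size of the part that bears cartridge_mid; the job needs the largest.

How it is judged:
By the outcome, as a careful person would: the job done as asked, in the order asked, and still so for the second after the job is handed in, with the robot touching nothing.
It also fails if it takes over 67 s, if anything falls off the work surface, if the arm or the gripper's body presses on something with over 40 N, if the wrist force passes 120 N, or if a joint passes its speed limit or range.

## Working session

There is one attempt and no reset: what is moved stays moved. The work goes in short steps, Python scripts to look and compute and a tool call to move; the robot and the scene stay as the last step left them, time stands still between calls to the robot, and variables do not carry over. Pictures are saved under pics/ and viewed, and the job is handed in when it is done.

Besides the shell and the picture viewer there is one more tool, called after "Request:" as a command line: name --argument value ..., lists and objects as JSON in quotes. move_arm: Moves the arm, as the interface text tells. Its arguments: {"type":"object","properties":{"claw":{"type":"array","items":{"type":"number"}},"translation":{"type":"array","items":{"type":"array","items":{"type":"number"}}},"turn":{"type":"array","items":{"type":"array","items":{"type":"number"}}},"grip_force":{"type":"number"}},"required":["claw","translation","turn"]}

```bash
ls; mkdir -p pics; python3 - <<'E'
from workcell import status, viewer, env
import cv2,numpy as np,pickle
print(status.get_state(), env.grip_depth)
d={}
for n in ["scene","side","wrist"]:
    s=viewer.snapshot(n); d[n]=s
    cv2.imwrite(f"pics/{n}0.png",s["img"])
    R=np.array(s["R"]);t=np.array(s["t"]);print(n,s["fx"],s["fy"],s["cx"],s["cy"],s["k1"],"cam pos",-R.T@t, R.tolist())
pickle.dump(d,open("s0.pkl","wb"))
E
```

```text
pics
{'time_s': 0.0, 'q': array([-8.45687643e-02,  3.51262397e-01,  1.65244950e+00,  2.27559543e-06,
        1.13909779e+00, -8.45674381e-02]), 'joint_vel': array([-0.00027545, -0.00161505, -0.0011071 ,  0.00093224,  0.00019203,
       -0.00030584]), 'tau': array([ 1.41757551e-03, -4.97321892e+01, -2.85254824e+01,  6.99741254e-02,
        2.57699919e-02, -1.73020858e-04]), 'tcp_pos': array([5.49867204e-01, 5.42018820e-05, 4.04177307e-01]), 'tcp_rot': array([ 1.20870496,  1.21016858, -1.21004452]), 'contact_force': array([-0.24551191, -0.79698518, -0.67514309]), 'moment': array([ 0.00511651, -0.02332909, -0.02827039]), 'gripper_width': 0.99945656154354} 0.1673
scene 354.54102241452756 354.54102241452756 255.56692433757036 184.51936011277874 -0.05615008338603606 cam pos [0.11508348 0.76578497 0.47997351] [[-0.8654092251814103, -0.500976742323712, -0.009443337420181122], [-0.19905195925431515, 0.3610245379035047, -0.9110650912797502], [0.4598316980025725, -0.7865644199188528, -0.412154367718928]]
side 374.9044509262992 374.9044509262992 257.6420327002751 190.5608505902558 -0.06184373533250421 cam pos [ 0.32587222 -1.12380053  0.59431975] [[0.9770516996614597, -0.21123290142897774, 0.027397765283843693], [-0.061046968359700374, -0.4009299052486736, -0.9140724690807503], [0.20406676319955333, 0.8914235090186847, -0.404624373618387]]
wrist 339.2585314704826 339.2585314704826 253.36833845681699 191.32718629163324 -0.04387916366400415 cam pos [0.55160913 0.06429056 0.38362581] [[0.999997263073871, 0.0003258742308522676, -0.002316819102638589], [0.0008634308528203143, -0.9717537538330551, 0.23599554317514182], [-0.0021744727938244335, -0.23599689768586685, -0.9717513755846795]]
```

View pics/scene0.png

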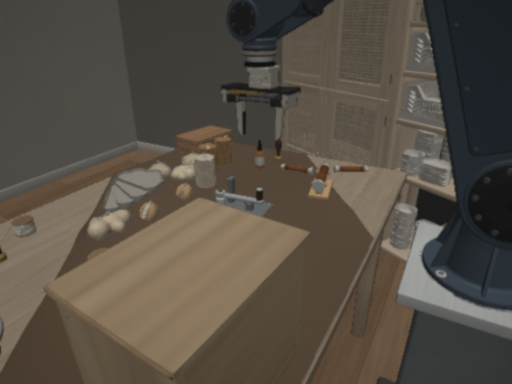

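View pics/side0.png

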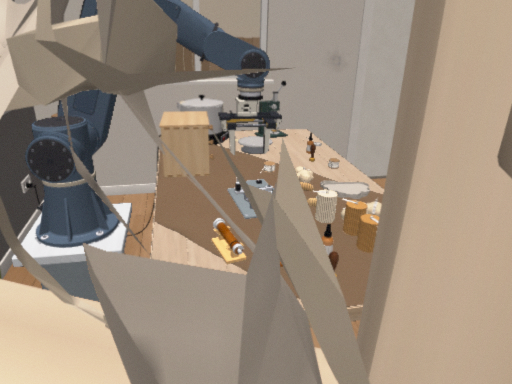

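View pics/wrist0.png

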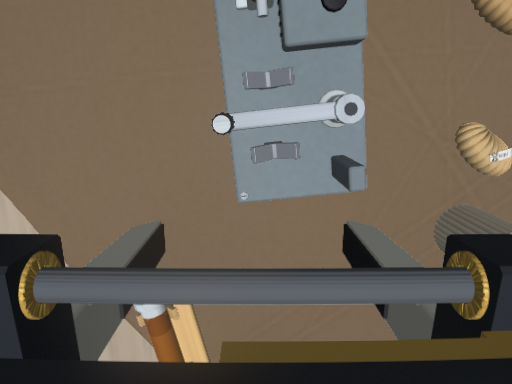

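```bash
cat > h.py <<'E'
import pickle,cv2,numpy as np
from scipy.spatial.transform import Rotation as Ro
def K(s): return np.array([[s["fx"],0,s["cx"]],[0,s["fy"],s["cy"]],[0,0,1.]])
def slope(s,u,v):
    p=np.array([(u-s["cx"])/s["fx"],(v-s["cy"])/s["fy"]]);q=p.copy()
    for _ in range(30): q=p/(1+s["k1"]*(q@q))
    return q
def ray(s,u,v):
    R=np.array(s["R"]);q=slope(s,u,v);return -R.T@np.array(s["t"]),R.T@np.array([q[0],q[1],1])
def onplane(s,u,v,z):
    c,d=ray(s,u,v);return c+d*(z-c[2])/d[2]
def depthpt(s,u,v):
    c,d=ray(s,u,v);return c+d*s["range_z"][int(v),int(u)]
def proj(s,X):
    X=np.atleast_2d(X);c=(np.array(s["R"])@X.T).T+np.array(s["t"]);q=c[:,:2]/c[:,2:];r=(q**2).sum(1,keepdims=True)
    return q*(1+s["k1"]*r)*s["fx"]+[s["cx"],s["cy"]]
def cloud(s):
    Z=s["range_z"];v,u=np.mgrid[:384,:512]
    p=np.stack([(u-s["cx"])/s["fx"],(v-s["cy"])/s["fy"]],-1);q=p.copy()
    for _ in range(20): q=p/(1+s["k1"]*(q**2).sum(-1,keepdims=True))
    C=np.dstack([q*Z[...,None],Z]);return (C-np.array(s["t"]))@np.array(s["R"])
def crop(s,name,x0,y0,x1,y1,f):
    cv2.imwrite(f"pics/{name}.png",cv2.resize(s["img"][y0:y1,x0:x1],None,fx=f,fy=f,interpolation=cv2.INTER_CUBIC))
E
python3 - <<'E'
from h import *
d=pickle.load(open("s0.pkl","rb"))
crop(d["scene"],"c_scene",200,130,380,220,4)
crop(d["side"],"c_side",200,160,350,290,5)
crop(d["wrist"],"c_wrist",200,0,390,210,3)
E
```

```text
(no output)
```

View pics/c_scene.png

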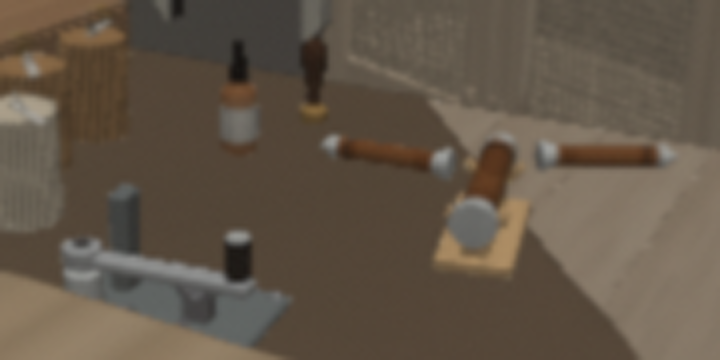

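View pics/c_side.png

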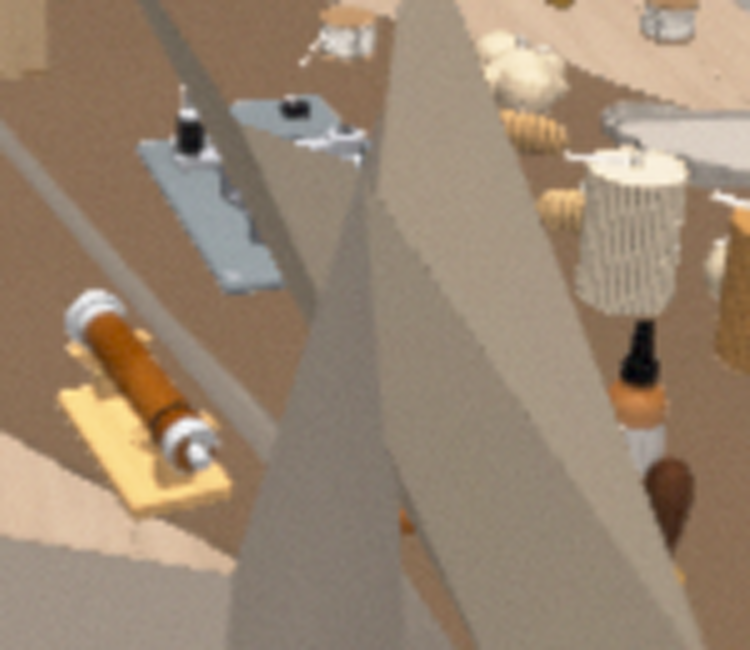

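View pics/c_wrist.png

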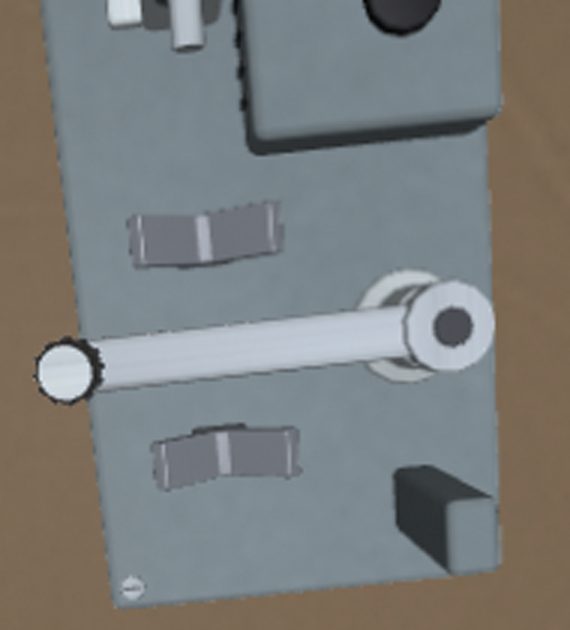

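```bash
python3 - <<'E'
from h import *
np.set_printoptions(precision=4,suppress=True)
d=pickle.load(open("s0.pkl","rb"));s=d["wrist"]
f=lambda x,y:(200+(x+.5)/3-.5,(y+.5)/3-.5)
A=onplane(s,*f(205,238),.029);B=onplane(s,*f(223,453),.029);print("saddles",A,B,np.linalg.norm(A-B),"yaw of y axis",np.degrees(np.arctan2(*(A-B)[[1,0]])))
print("knobtop",onplane(s,*f(66,372),.096)); print("post",onplane(s,*f(471,535),.086))
for c in [(50,30),(113,606),(500,572),(495,150)]: print("bed",onplane(s,*f(*c),.011))
print("depth checks",[ (n,depthpt(s,*f(*p))) for n,p in dict(knob=(66,372),hub=(430,300),post=(471,535),vA=(205,238),bed=(120,150),pinTip=(187,45),house=(300,60),floor=(20,300),post2=(474,530)).items()])
M=(A+B)/2;print("mid",M)
# cartridge: scene
S=d["scene"]
for n,p in dict(scene_cap=(474,224)).items():
    u,v=200+p[0]/4,130+p[1]/4; print(n,depthpt(S,u,v))
P=cloud(S);hsv=cv2.cvtColor(S["img"],cv2.COLOR_BGR2HSV)
for nm,s2,box in [("scene",S,(305,155,335,200)),("side",d["side"],(210,215,250,260))]:
    P=cloud(s2);x0,y0,x1,y1=box
    sub=P[y0:y1,x0:x1];z=sub[...,2];m=(z>.04)&(z<.09)
    q=sub[m];print(nm,len(q),q.mean(0),q.min(0),q.max(0))
    xy=q[:,:2]-q[:,:2].mean(0);u_,w,vt=np.linalg.svd(xy,full_matrices=False);print(vt[0],np.ptp(xy@vt[0]))
E
```

```text
saddles [0.5654 0.0938 0.029 ] [0.5724 0.022  0.029 ] 0.07217163089607975 yaw of y axis 95.54142356970287
knobtop [0.5245 0.0525 0.096 ]
post [0.6436 0.0044 0.086 ]
bed [0.5132 0.163  0.011 ]
bed [ 0.5325 -0.0383  0.011 ]
bed [ 0.6789 -0.0249  0.011 ]
bed [0.6662 0.1251 0.011 ]
depth checks [('knob', array([0.5246, 0.0525, 0.0974])), ('hub', array([0.6315, 0.0729, 0.0692])), ('post', array([0.6441, 0.0041, 0.0846])), ('vA', array([0.5654, 0.0938, 0.0287])), ('bed', array([0.5365, 0.1246, 0.0101])), ('pinTip', array([0.5586, 0.1478, 0.0525])), ('house', array([0.5938, 0.1458, 0.0434])), ('floor', array([0.4992, 0.0745, 0.0003])), ('post2', array([0.6441, 0.0061, 0.0871]))]
mid [0.5689 0.0579 0.029 ]
scene_cap [ 0.4307 -0.1384  0.048 ]
scene 290 [ 0.4426 -0.1906  0.0552] [ 0.4147 -0.2904  0.0404] [ 0.4848 -0.1303  0.0671]
[-0.2134  0.977 ] 0.1606684700232377
side 456 [ 0.4486 -0.2253  0.055 ] [ 0.415  -0.3051  0.0402] [ 0.4867 -0.1359  0.0663]
[ 0.2386 -0.9711] 0.17388894703676833
```

```bash
python3 - <<'E'
from h import *
np.set_printoptions(precision=4,suppress=True)
d=pickle.load(open("s0.pkl","rb"));s=d["wrist"]
f=lambda x,y:(200+(x+.5)/3-.5,(y+.5)/3-.5)
for p in [(452,327),(425,327),(475,310),(475,340),(452,300),(250,348),(187,25),(187,40),(187,46),(187,49),(150,45)]: print(p,depthpt(s,*f(*p)))
# coarse height map
H={}
for n in ["scene","side","wrist"]:
    P=cloud(d[n])[d[n]["range_z"]>0]
    if n=="wrist": P=P[P[:,2]<.2]
    P=P[(P[:,0]>.2)&(P[:,0]<.9)&(P[:,1]>-.45)&(P[:,1]<.35)&(P[:,2]<.30)&(P[:,2]>-.02)]
    for x,y,z in P:
        k=(int(x//.03),int(y//.03)); H.setdefault(k,[]).append(z)
print("rows y from .33 down; cols x .21..")
print("      ",*["%3d"%(i*3) for i in range(7,30)])
for j in range(11,-16,-1):
    print("%5.2f  "%(j*.03),*["%3d"%(1000*np.percentile(H[(i,j)],97)) if (i,j) in H else "  ." for i in range(7,30)])
E
```

```text
(452, 327) [0.6374 0.065  0.0738]
(425, 327) [0.6304 0.065  0.0696]
(475, 310) [0.6455 0.0701 0.0686]
(475, 340) [0.6459 0.0612 0.0693]
(452, 300) [0.638  0.0729 0.0697]
(250, 348) [0.578  0.0585 0.0664]
(187, 25) [0.5586 0.1536 0.0515]
(187, 40) [0.5586 0.1487 0.0541]
(187, 46) [0.5586 0.1476 0.0518]
(187, 49) [0.5587 0.1475 0.049 ]
(150, 45) [0.5469 0.1586 0.0094]
rows y from .33 down; cols x .21..
        21  24  27  30  33  36  39  42  45  48  51  54  57  60  63  66  69  72  75  78  81  84  87
 0.33     2   3   3   3   2   1   1   1   3   3   2   2   2   3   2   2   2   1   2   2  36  35  14
 0.30     2   3   2   1   2   2   3   3   2   2   3   2   3   2   2   2   2   3   3  23  42  42  31
 0.27     2   2   2   2   2   3   2   2   2   2   1   3   1   .   2   3   4   1   2  27  50  51  35
 0.24     2   3   2   2   2   2   2   3   2   2   2   0   .   .   .   2   3   3   1  26  41  43  23
 0.21     2   2   3   3   2   2   2   3   2   3   3   .   .   .   .   2   4   .   1   1  38  39   4
 0.18     2   3   3   2   2   3   3   2   2   9  20  58  45  44  45   .   0   .  22  28  21   3  
[... 1402 characters left out ...]

-0.27     1   1   1   1   1   1   1  57  61  12   2   3   2   2   3   2  23   2   2   2  95 104  96
-0.30     0   1   1   1   1   1   1  47  62  13   2   2   3   2   3   3 102  99   2   2  95  97  96
-0.33     1   1   1   1   1   2   1   1  49   3  25  23  22  21  18   2  82  77   2   2   1  93  96
-0.36     1   1   1   1   1   1   2   1   1   2   3   .   3   .   1   3   3   2   2   2   3   2   0
-0.39     1   2   2   2   2   2  19  23  27   2   5   3   2   3   3  78  80   2   3   3   2   3   2
-0.42     1   1   1   1   2  20  22  23   1   2   2   4   3   4   5  80  82   3   3   3   3   3   3
-0.45     1   3   1   1  14  21   .   .   1   2   2   4   4   3   2   3   4   3   3   1   2   3   3
```

```bash
cat >> h.py <<'E'
G=0.1673
ey=np.array([-.0965,.9953,0]);ex=np.array([.9953,.0965,0]);O=np.array([.569,.0577,0])
def pump(x,y,z): return O+ex*x+ey*y+np.array([0,0,z])
def pinv(p): p=np.asarray(p)-O; return np.array([p@ex,p@ey,p[2]])
R0=Ro.from_rotvec(np.array([1,1,-1])/3**.5*2*np.pi/3)
def plan(gp,yawdeg,tilt=0):
    from workcell import status
    st=status.get_state();R=Ro.from_rotvec(st["tcp_rot"]);p=st["tcp_pos"]
    Rt=Ro.from_euler('z',yawdeg,degrees=True)*R0
    tp=np.asarray(gp)-Rt.apply([G,0,0])
    print("t%.2f grasp"%st["time_s"],np.round(p+R.apply([G,0,0]),4),"F",np.round(st["contact_force"],1),"w%.3f"%st["gripper_width"])
    print(" trans cm",np.round(R.inv().apply(tp-p)*100,2),"turn",np.round((R.inv()*Rt).as_rotvec(degrees=True),2))
E
python3 - <<'E'
from h import *
print(R0.as_matrix().round(2))
plan(pump(-.045,0,.135),-84.5)
E
```

```text
[[-0.  1. -0.]
 [ 0. -0. -1.]
 [-1. -0. -0.]]
t0.15 grasp [5.498e-01 1.000e-04 2.370e-01] F [-0.6 -0.5  0. ] w1.003
 trans cm [10.21 -2.56 -5.33] turn [8.45e+01 3.00e-02 4.00e-02]
```

Request:
move_arm --claw '[50,50,50,50,50]' --translation '[[2,-0.5,-1.1],[4,-1,-2.1],[6,-1.5,-3.2],[8,-2,-4.3],[10.2,-2.56,-5.33]]' --turn '[[10.5,0,0],[21,0,0],[31.5,0,0],[42,0,0],[52.5,0,0]]' --grip_force 20

```text
time_s: 0.78
tcp_pos: [0.5242, 0.0537, 0.302]
tcp_rot: [1.849, 0.621, -1.849]
contact_force: [-0.1, -0.6, -0.1]
gripper_width: 0.524
```

Request:
move_arm --claw '[50,50,50,50]' --translation '[[0,0,0],[0,0,0],[0,0,0],[0,0,0]]' --turn '[[10.5,0,0],[21,0,0],[32,0,0],[32,0,0]]'

```text
time_s: 1.27
tcp_pos: [0.5243, 0.0533, 0.3026]
tcp_rot: [2.171, 0.105, -2.172]
contact_force: [1.1, 0.5, -0.6]
gripper_width: 0.502
```

```bash
python3 - <<'E'
from h import *
from workcell import viewer
plan(pump(-.045,0,.086),-84.5)
s=viewer.snapshot("wrist");pickle.dump(s,open("w1.pkl","wb"));cv2.imwrite("pics/w1.png",s["img"])
E
```

```text
t1.27 grasp [0.5243 0.0533 0.1353] F [ 1.1  0.5 -0.6] w0.502
 trans cm [ 4.93 -0.    0.01] turn [0.06 0.02 0.  ]
```

View pics/w1.png

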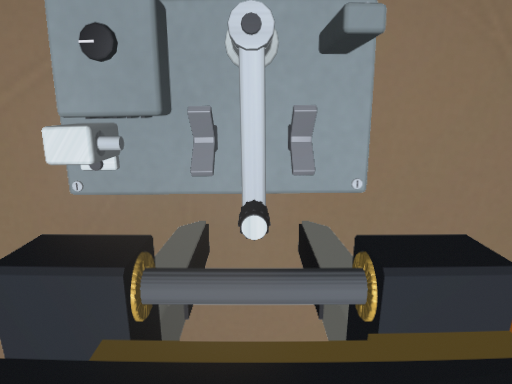

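```bash
python3 - <<'E'
from h import *
np.set_printoptions(precision=4,suppress=True)
s=pickle.load(open("w1.pkl","rb"))
for n,u,v,z in [("knob",254,227,.096),("sadA",204,140,.029),("sadB",303,140,.029),("hub",251,24,.072),("pintip",120,144,.048),("post",365,17,.086)]:
    X=onplane(s,u,v,z);print(n,X,pinv(X))
E
```

```text
knob [0.5243 0.052  0.096 ] [-0.045  -0.0013  0.096 ]
sadA [0.5646 0.0932 0.029 ] [-0.001   0.0358  0.029 ]
sadB [0.5717 0.0201 0.029 ] [-0.0009 -0.0377  0.029 ]
hub [0.6379 0.0649 0.072 ] [0.0693 0.0005 0.072 ]
pintip [0.5583 0.1485 0.048 ] [-0.0019  0.0914  0.048 ]
post [0.6446 0.0041 0.086 ] [ 0.0701 -0.0607  0.086 ]
```

Request:
move_arm --claw '[50,50,50,40,20]' --translation '[[2.5,0.1,0],[4.5,0.1,0],[4.9,0.1,0],[4.9,0.1,0],[4.9,0.1,0]]' --turn '[[0,0,0],[0,0,0],[0,0,0],[0,0,0],[0,0,0]]'

```text
time_s: 1.95
tcp_pos: [0.5247, 0.0523, 0.2545]
tcp_rot: [2.173, 0.105, -2.17]
contact_force: [0.5, -0.1, -0.3]
gripper_width: 0.34
```

Request:
move_arm --claw '[10,10,10,10]' --translation '[[0,0,0],[0,0,0],[0,0,0],[0,0,0]]' --turn '[[0,0,0],[0,0,0],[0,0,0],[0,0,0]]' --grip_force 30

```text
time_s: 2.45
tcp_pos: [0.5246, 0.0523, 0.2539]
tcp_rot: [2.173, 0.104, -2.172]
contact_force: [-0.3, 0.7, 1.8]
gripper_width: 0.188
```

```bash
sed -i 's/O=np.array(\[.569,.0577,0\])/O=np.array([.5685,.0571,0])/' h.py; python3 - <<'E'
from h import *
plan(pump(-.045,0,.126),-84.5)
E
```

```text
t2.45 grasp [0.5246 0.0523 0.0866] F [-0.3  0.7  1.8] w0.188
 trans cm [-3.94 -0.05  0.08] turn [ 0.   -0.02 -0.  ]
```

Request:
move_arm --claw '[10,10,10,10,10]' --translation '[[-0.8,0,0],[-1.8,0,0],[-2.8,0,0],[-3.6,0,0],[-4,0,0]]' --turn '[[0,0,0],[0,0,0],[0,0,0],[0,0,0],[0,0,0]]'

```text
time_s: 3.08
tcp_pos: [0.5247, 0.0524, 0.2936]
tcp_rot: [2.173, 0.104, -2.171]
contact_force: [6.3, 0.7, -10.2]
gripper_width: 0.186
```

```bash
python3 - <<'E'
from h import *
from workcell import status
plan(pump(-.045,0,.126),-84.5)
rod=pump(.0695,0,0)
p0=status.get_state();R=Ro.from_rotvec(p0["tcp_rot"]);g0=p0["tcp_pos"]+R.apply([G,0,0])
r=g0-rod;r[2]=0;print("radius",np.linalg.norm(r),"ang",np.degrees(np.arctan2(r[1],r[0])))
for a in range(9,91,9):
    g=rod+Ro.from_euler('z',a,degrees=True).apply(r);
    print(a,np.round(R.inv().apply(g-rod-r)*100,2))
E
```

```text
t3.08 grasp [0.5249 0.0524 0.1263] F [  6.3   0.7 -10.2] w0.186
 trans cm [ 0.03 -0.05  0.1 ] turn [-0.   -0.06  0.  ]
radius 0.11332370183142937 ang -174.21798671480164
9 [ 0.    1.77 -0.15]
18 [ 0.    3.5  -0.57]
27 [ 0.    5.14 -1.26]
36 [ 0.    6.65 -2.2 ]
45 [ 0.    8.   -3.36]
54 [ 0.    9.14 -4.72]
63 [ 1.000e-02  1.007e+01 -6.240e+00]
72 [ 1.000e-02  1.074e+01 -7.880e+00]
81 [ 1.000e-02  1.115e+01 -9.620e+00]
90 [ 1.000e-02  1.128e+01 -1.139e+01]
```

Request:
move_arm --claw '[10,10,10,10,10]' --translation '[[0,1.77,-0.2],[0,3.5,-0.62],[0,5.14,-1.3],[0,6.65,-2.25],[0,8.0,-3.4]]' --turn '[[-9,0,0],[-18,0,0],[-27,0,0],[-36,0,0],[-45,0,0]]'

```text
time_s: 3.7
tcp_pos: [0.5667, -0.0237, 0.2932]
tcp_rot: [1.696, 0.805, -1.691]
contact_force: [11.6, 14.7, -10.2]
gripper_width: 0.188
```

```bash
python3 - <<'E'
from h import *
plan(pump(.0695,-.1145,.126),5.5)
E
```

```text
t3.70 grasp [ 0.567  -0.0233  0.1259] F [ 11.6  14.7 -10.2] w0.188
 trans cm [ 0.    8.02 -3.14] turn [-44.74  -0.15  -0.06]
```

Request:
move_arm --claw '[10,10,10,10,10]' --translation '[[0,1.77,-0.3],[0,3.5,-0.74],[0,5.12,-1.45],[0,6.6,-2.4],[0,7.92,-3.5]]' --turn '[[-9,0,0],[-18,0,0],[-27,0,0],[-36,0,0],[-45,0,0]]'

```text
time_s: 4.32
tcp_pos: [0.6494, -0.0469, 0.292]
tcp_rot: [1.135, 1.259, -1.136]
contact_force: [0.6, 8.7, -9.1]
gripper_width: 0.193
```

```bash
python3 - <<'E'
from h import *
plan(pump(.0695,-.115,.126),5.5)
E
```

```text
t4.33 grasp [ 0.6488 -0.0466  0.1247] F [ 0.6  8.7 -9.1] w0.193
 trans cm [-0.13 -0.1   0.37] turn [ 0.27 -0.12  0.18]
```

Request:
move_arm --claw '[10,10,10,10,10]' --translation '[[0.2,0,-0.05],[0.4,0,-0.1],[0.6,0,-0.1],[0.75,0,-0.1],[0.8,0,-0.1]]' --turn '[[0,0,0],[0,0,0],[0,0,0],[0,0,0],[0,0,0]]'

```text
time_s: 4.95
tcp_pos: [0.6491, -0.0464, 0.2856]
tcp_rot: [1.138, 1.253, -1.139]
contact_force: [-0.6, 2.1, -9.0]
gripper_width: 0.186
```

Request:
move_arm --claw '[10,10,10]' --translation '[[0.1,0,0],[0.2,0,0],[0.2,0,0]]' --turn '[[0,0,0],[0,0,0],[0,0,0]]'

```text
time_s: 5.32
tcp_pos: [0.6494, -0.0465, 0.2847]
tcp_rot: [1.139, 1.252, -1.138]
contact_force: [-2.7, 2.1, 2.0]
gripper_width: 0.189
```

Request:
move_arm --claw '[25,35,45,45,45]' --translation '[[0,0,0],[0,0,0],[-1.5,0,0],[-5,0,0],[-8,0,0]]' --turn '[[0,0,0],[0,0,0],[0,0,0],[0,0,0],[0,0,0]]'

```text
time_s: 5.95
tcp_pos: [0.6494, -0.0465, 0.3661]
tcp_rot: [1.139, 1.252, -1.137]
contact_force: [-0.6, 0.1, 0.7]
gripper_width: 0.454
```

```bash
python3 - <<'E'
from h import *
plan([.445,-.24,.2],13)
E
```

```text
t5.95 grasp [ 0.6496 -0.0465  0.1988] F [-0.6  0.1  0.7] w0.454
 trans cm [ -0.15 -22.2   17.31] turn [-7.5   0.03 -0.08]
```

Request:
move_arm --claw '[60,60,60,60,60]' --translation '[[-0.5,-5,4.8],[-0.5,-10,9.6],[-0.5,-14,14],[-0.5,-18,18],[0,-22.5,22.5]]' --turn '[[-2,0,0],[-4,0,0],[-6,0,0],[-7.5,0,0],[-7.5,0,0]]'

```text
time_s: 6.58
tcp_pos: [0.4494, -0.2887, 0.3657]
tcp_rot: [1.04, 1.306, -1.04]
contact_force: [-0.1, -0.5, -1.1]
gripper_width: 0.597
```

Request:
move_arm --claw '[60,60]' --translation '[[0,0,0],[0,0,0]]' --turn '[[0,0,0],[0,0,0]]'

```text
time_s: 6.82
tcp_pos: [0.451, -0.2872, 0.365]
tcp_rot: [1.041, 1.307, -1.041]
contact_force: [0.3, -0.4, 0.1]
gripper_width: 0.603
```

```bash
python3 - <<'E'
from h import *
from workcell import viewer
plan([.445,-.24,.2],13)
for n in ["wrist","scene"]:
    s=viewer.snapshot(n);pickle.dump(s,open(n+"2.pkl","wb"));cv2.imwrite(f"pics/{n}2.png",s["img"])
crop(s,"post2",200,140,300,220,6)
E
```

```text
t6.83 grasp [ 0.4512 -0.2873  0.1977] F [ 0.3 -0.4  0.1] w0.603
 trans cm [-0.23  0.48 -4.73] turn [-0.04  0.04 -0.05]
```

View pics/wrist2.png

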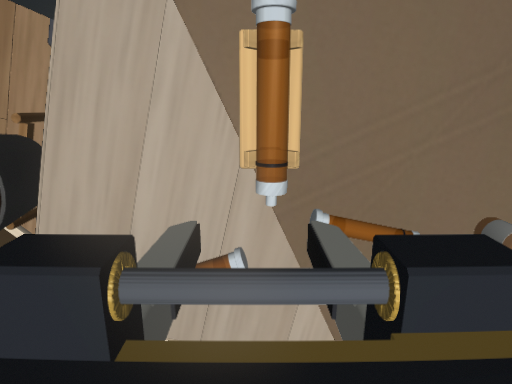

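View pics/post2.png

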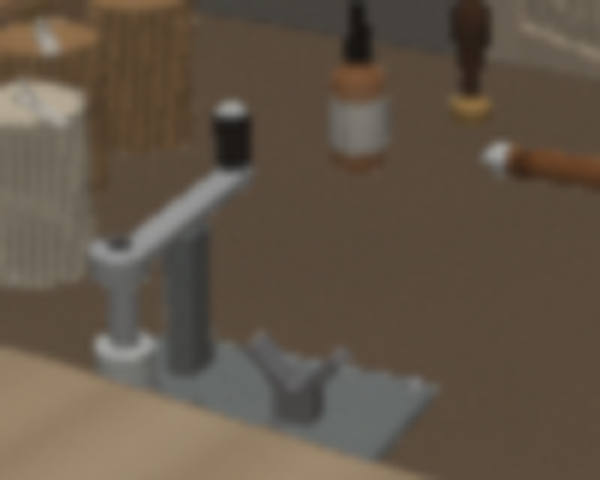

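```bash
python3 - <<'E'
from h import *
np.set_printoptions(precision=4,suppress=True)
s=pickle.load(open("wrist2.pkl","rb"));im=s["img"]
hsv=cv2.cvtColor(im,cv2.COLOR_BGR2HSV)
C=[]
for v in (35,60,90,120,150):
    row=hsv[v,230:315];print(v,[tuple(int(a) for a in x) for x in row[15:70:6]]) if v==90 else 0
    m=(hsv[v,:,2]<185)&(hsv[v,:,0]<18)&(hsv[v,:,1]>170);u=np.where(m[240:305])[0]+240
    print(v,u.min(),u.max());C.append(onplane(s,(u.min()+u.max())/2,v,.048))
C=np.array(C);print(C)
d=np.polyfit(C[:,1],C[:,0],1);ang=np.degrees(np.arctan2(1,d[0]));print("yaw y axis",ang)
a=np.array([np.cos(np.radians(ang)),np.sin(np.radians(ang)),0])
tip=onplane(s,271,206,.048);mid=tip+.087*a;mid[0]=np.polyval(d,mid[1]);print("tip",tip,"mid",mid,"cap",mid+.085*a, proj(s,mid+.075*a+[0,0,.014]),proj(s,mid-.05*a-[0,0,.036]))
S=pickle.load(open("s0.pkl","rb"))["scene"];print("scene cap proj",proj(S,mid+.085*a),"side tip")
E
```

```text
35 257 289
60 257 288
90 [(18, 110, 216), (18, 112, 217), (15, 172, 95), (15, 193, 127), (15, 186, 148), (15, 176, 159), (15, 197, 133), (15, 192, 106), (18, 112, 214), (18, 111, 206)]
90 257 287
120 258 287
150 258 286
[[ 0.4404 -0.1635  0.048 ]
 [ 0.4446 -0.1825  0.048 ]
 [ 0.4499 -0.2059  0.048 ]
 [ 0.4561 -0.2299  0.048 ]
 [ 0.4618 -0.2551  0.048 ]]
yaw y axis 103.26686452896715
tip [ 0.473  -0.3047  0.048 ] mid [ 0.4535 -0.22    0.048 ] cap [ 0.434  -0.1373  0.048 ] [[273.9044   7.6639]] [[269.9428 159.8771]]
scene cap proj [[317.2787 185.8999]] side tip
```

```bash
python3 - <<'E'
from h import *
plan([.4535,-.22,.11],13.3)
plan([.4535,-.22,.054],13.3)
E
```

```text
t6.92 grasp [ 0.4516 -0.2865  0.1974] F [-0.1 -0.3  0.2] w0.599
 trans cm [ 8.73  1.69 -6.43] turn [-0.22  0.03 -0.03]
t6.92 grasp [ 0.4516 -0.2865  0.1974] F [-0.1 -0.3  0.2] w0.599
 trans cm [14.33  1.69 -6.43] turn [-0.22  0.03 -0.03]
```

Request:
move_arm --claw '[60,60,60,60,60]' --translation '[[3,0.7,-3],[6,1.3,-5.5],[9,1.69,-6.43],[12.5,1.69,-6.43],[14.3,1.69,-6.43]]' --turn '[[0,0,0],[-0.2,0,0],[-0.2,0,0],[-0.2,0,0],[-0.2,0,0]]'

```text
time_s: 7.55
tcp_pos: [0.4533, -0.2194, 0.2198]
tcp_rot: [1.036, 1.312, -1.036]
contact_force: [-1.1, -0.1, -0.1]
gripper_width: 0.597
```

Request:
move_arm --claw '[45,40,30,20,20]' --translation '[[0,0,0],[0,0,0],[0,0,0],[0,0,0],[0,0,0]]' --turn '[[0,0,0],[0,0,0],[0,0,0],[0,0,0],[0,0,0]]' --grip_force 18

```text
time_s: 8.18
tcp_pos: [0.4525, -0.221, 0.2219]
tcp_rot: [1.037, 1.31, -1.038]
contact_force: [-5.7, -1.0, 5.7]
gripper_width: 0.294
```

```bash
python3 - <<'E'
from h import *
plan([.4535,-.22,.054],13.3)
E
```

```text
t8.18 grasp [ 0.4524 -0.221   0.0546] F [-5.7 -1.   5.7] w0.294
 trans cm [ 0.06  0.12 -0.07] turn [-0.09  0.01  0.04]
```

Request:
move_arm --claw '[20,20,20,20,20]' --translation '[[-1.0,0,0],[-3,0,0],[-5,0,0],[-7,0,0],[-7.5,0,0]]' --turn '[[0,0,0],[0,0,0],[0,0,0],[0,0,0],[0,0,0]]'

```text
time_s: 8.8
tcp_pos: [0.4529, -0.2208, 0.2977]
tcp_rot: [1.038, 1.307, -1.037]
contact_force: [-1.0, 0.3, -2.3]
gripper_width: 0.297
```

```bash
python3 - <<'E'
from h import *
plan(pump(0,-.006,.13),5.5)
E
```

```text
t8.80 grasp [ 0.4533 -0.221   0.1304] F [-1.   0.3 -2.3] w0.297
 trans cm [  0.03  17.52 -23.82] turn [ 7.7   0.09 -0.12]
```

Request:
move_arm --claw '[20,20,20,20,20]' --translation '[[0,1.5,-2],[0,4,-5.4],[0,6.6,-9],[0,9.2,-12.5],[0,11.8,-16]]' --turn '[[1,0,0],[3,0,0],[5,0,0],[6.5,0,0],[7.7,0,0]]'

```text
time_s: 9.43
tcp_pos: [0.5314, -0.0367, 0.2959]
tcp_rot: [1.139, 1.253, -1.139]
contact_force: [1.4, -0.5, -2.3]
gripper_width: 0.294
```

```bash
python3 - <<'E'
from h import *
plan(pump(0,-.006,.13),5.5)
E
```

```text
t9.43 grasp [ 0.5313 -0.0366  0.1286] F [ 1.4 -0.5 -2.3] w0.294
 trans cm [-0.14  4.59 -8.38] turn [-0.05 -0.01  0.02]
```

Request:
move_arm --claw '[20,20,20,20,20]' --translation '[[0,1.6,-3],[0,3.3,-6],[-0.1,4.3,-7.9],[-0.1,4.59,-8.38],[-0.1,4.59,-8.38]]' --turn '[[0,0,0],[0,0,0],[0,0,0],[0,0,0],[0,0,0]]'

```text
time_s: 10.05
tcp_pos: [0.5686, 0.0493, 0.297]
tcp_rot: [1.138, 1.253, -1.139]
contact_force: [-0.0, 0.1, -2.1]
gripper_width: 0.295
```

```bash
python3 - <<'E'
from h import *
from workcell import viewer
plan(pump(0,-.006,.058),5.5)
s=viewer.snapshot("wrist");pickle.dump(s,open("w3.pkl","wb"));cv2.imwrite("pics/w3.png",s["img"])
E
```

```text
t10.05 grasp [0.5685 0.0493 0.1297] F [-0.   0.1 -2.1] w0.295
 trans cm [ 7.17  0.07 -0.18] turn [-0.    0.01  0.03]
```

View pics/w3.png

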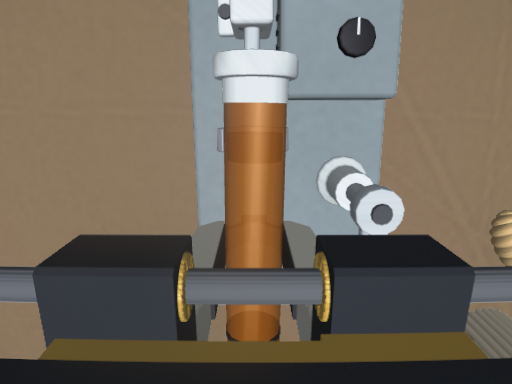

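```bash
python3 - <<'E'
from h import *
s=pickle.load(open("w3.pkl","rb"))
X=onplane(s,256,54,.142);print(pinv(X)); X=onplane(s,256,104,.137);print("barrel/cap boundary",pinv(X))
X=onplane(s,256,63,.142);print(pinv(X)); 
print(pinv([.5685,.0493,.1297]))
for v in range(40,110,6): print(v,pinv(depthpt(s,256,v)).round(4))
E
```

```text
[0.00177572 0.07647427 0.142     ]
barrel/cap boundary [0.00182785 0.05832421 0.137     ]
[0.00177961 0.0732654  0.142     ]
[-0.0007527  -0.00776334  0.1297    ]
40 [0.0023 0.0982 0.052 ]
46 [0.0023 0.0948 0.0512]
52 [0.0018 0.0777 0.1386]
58 [0.0018 0.0754 0.1396]
64 [0.0018 0.073  0.1412]
70 [0.0018 0.071  0.14  ]
76 [0.0018 0.0691 0.1367]
82 [0.0018 0.0668 0.136 ]
88 [0.0018 0.0645 0.1364]
94 [0.0018 0.0622 0.1364]
100 [0.0018 0.0599 0.1367]
106 [0.0018 0.0576 0.1346]
```

Request:
move_arm --claw '[20,20,20,20,20]' --translation '[[2,0,0],[4,0,0],[5.5,0,0],[6.5,0,0],[6.8,0,0]]' --turn '[[0,0,0],[0,0,0],[0,0,0],[0,0,0],[0,0,0]]'

```text
time_s: 10.72
tcp_pos: [0.5687, 0.0495, 0.2288]
tcp_rot: [1.138, 1.253, -1.139]
contact_force: [-0.6, -0.0, -3.0]
gripper_width: 0.296
```

Request:
move_arm --claw '[20,20,20,20]' --translation '[[0.2,0,0],[0.4,0,0],[0.5,0,0],[0.5,0,0]]' --turn '[[0,0,0],[0,0,0],[0,0,0],[0,0,0]]'

```text
time_s: 11.22
tcp_pos: [0.5687, 0.0498, 0.2243]
tcp_rot: [1.138, 1.253, -1.138]
contact_force: [-1.1, -0.7, -1.2]
gripper_width: 0.293
```

Request:
move_arm --claw '[20,20,20]' --translation '[[0.1,0,0],[0.2,0,0],[0.2,0,0]]' --turn '[[0,0,0],[0,0,0],[0,0,0]]'

```text
time_s: 11.6
tcp_pos: [0.5686, 0.0498, 0.2224]
tcp_rot: [1.138, 1.253, -1.138]
contact_force: [-3.2, -0.4, 4.2]
gripper_width: 0.296
```

Request:
move_arm --claw '[20,20]' --translation '[[0.1,0,0],[0.1,0,0]]' --turn '[[0,0,0],[0,0,0]]'

```text
time_s: 11.85
tcp_pos: [0.5686, 0.0498, 0.2218]
tcp_rot: [1.138, 1.254, -1.139]
contact_force: [-7.0, -1.6, 11.1]
gripper_width: 0.296
```

Request:
move_arm --claw '[30,36,42,42]' --translation '[[0,0,0],[0,0,0],[0,-0.05,0],[0,-0.05,0]]' --turn '[[0,0,0],[0,0,0],[0,0,0],[0,0,0]]'

```text
time_s: 12.35
tcp_pos: [0.5683, 0.0497, 0.2211]
tcp_rot: [1.138, 1.253, -1.138]
contact_force: [-0.7, 0.0, -0.9]
gripper_width: 0.416
```

```bash
python3 - <<'E'
from h import *
from workcell import viewer
plan(pump(0,-.006,.055),5.5)
s=viewer.snapshot("wrist");pickle.dump(s,open("w4.pkl","wb"));cv2.imwrite("pics/w4.png",s["img"])
P=cloud(s)
for v in range(20,120,8): print(v,pinv(P[v,256]).round(4))
hsv=cv2.cvtColor(s["img"],cv2.COLOR_BGR2HSV)
E
```

```text
t12.35 grasp [0.5683 0.0497 0.0538] F [-0.7  0.  -0.9] w0.416
 trans cm [-0.12  0.09 -0.13] turn [-0.   -0.   -0.01]
20 [0.0017 0.0922 0.0519]
28 [0.002  0.0983 0.0095]
36 [0.002  0.0943 0.0101]
44 [0.002  0.0901 0.011 ]
52 [0.0017 0.0776 0.066 ]
60 [0.0017 0.0748 0.0654]
68 [0.0017 0.0719 0.0663]
76 [0.0017 0.0696 0.0599]
84 [0.0017 0.0664 0.062 ]
92 [0.0017 0.0634 0.0605]
100 [0.0017 0.0603 0.061 ]
108 [0.0017 0.0572 0.0605]
116 [0.0017 0.0541 0.0613]
```

View pics/w4.png

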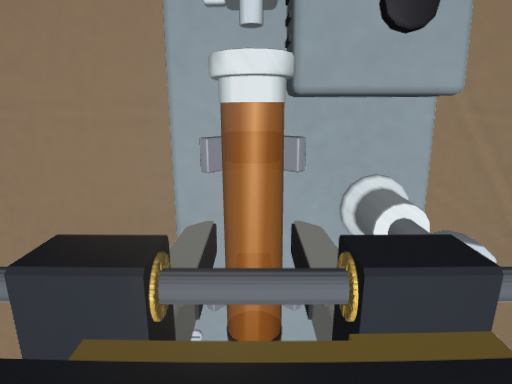

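```bash
python3 - <<'E'
from h import *
s=pickle.load(open("w4.pkl","rb"))
g=cv2.cvtColor(s["img"],cv2.COLOR_BGR2GRAY);print(g[12:34,251].tolist());print(g[40:62,252].tolist())
for v in (24,25,26): print("pin",pinv(onplane(s,251,v,.05)))
for v in (50,51,52): print("cap",pinv(onplane(s,252,v,.0655)))
crop(s,"w4c",190,0,320,110,6)
E
```

```text
[205, 205, 205, 205, 205, 205, 204, 204, 205, 205, 184, 85, 80, 82, 80, 88, 120, 141, 142, 142, 142, 142]
[142, 142, 143, 143, 144, 145, 145, 145, 193, 226, 226, 225, 224, 225, 224, 224, 224, 225, 224, 225, 225, 224]
pin [-0.0003022  0.0910669  0.05     ]
pin [-0.00030287  0.0906804   0.05      ]
pin [-0.00030354  0.09029355  0.05      ]
cap [0.00017023 0.0784094  0.0655    ]
cap [0.0001698  0.07805405 0.0655    ]
cap [0.00016937 0.07769835 0.0655    ]
```

View pics/w4c.png

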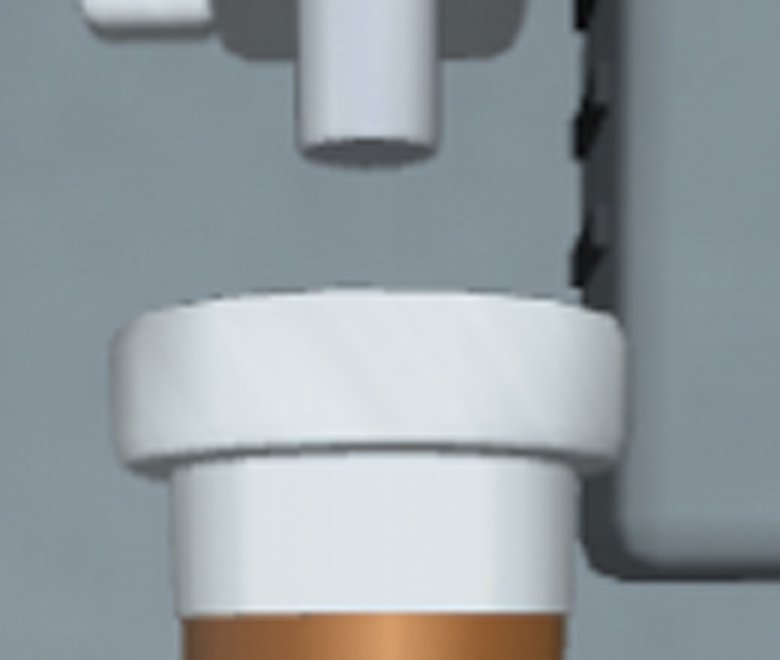

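Request:
move_arm --claw '[35,28,20,20]' --translation '[[0,0,0],[0,0,0],[0,0,0],[0,0,0]]' --turn '[[0,0,0],[0,0,0],[0,0,0],[0,0,0]]' --grip_force 20

```text
time_s: 12.9
tcp_pos: [0.5683, 0.0497, 0.2212]
tcp_rot: [1.138, 1.253, -1.138]
contact_force: [0.5, -0.5, -0.5]
gripper_width: 0.295
```

```bash
python3 - <<'E'
from h import *
plan(pump(0,-.006,.055),5.5)
E
```

```text
t12.90 grasp [0.5683 0.0497 0.0539] F [ 0.5 -0.5 -0.5] w0.295
 trans cm [-0.11  0.1  -0.13] turn [ 0.  0. -0.]
```

Request:
move_arm --claw '[20,20,20,20,20]' --translation '[[0,0,-0.2],[0,0,-0.4],[0,0,-0.6],[0,0,-0.8],[0,0,-0.9]]' --turn '[[0,0,0],[0,0,0],[0,0,0],[0,0,0],[0,0,0]]'

```text
time_s: 13.52
tcp_pos: [0.5673, 0.0588, 0.2212]
tcp_rot: [1.138, 1.253, -1.138]
contact_force: [0.4, -1.6, -0.8]
gripper_width: 0.291
```

Request:
move_arm --claw '[20,20]' --translation '[[0,0,-0.1],[0,0,-0.1]]' --turn '[[0,0,0],[0,0,0]]'

```text
time_s: 13.78
tcp_pos: [0.5673, 0.0597, 0.2212]
tcp_rot: [1.138, 1.253, -1.138]
contact_force: [-0.3, 0.8, -0.1]
gripper_width: 0.298
```

Request:
move_arm --claw '[20,20]' --translation '[[0,0,-0.1],[0,0,-0.1]]' --turn '[[0,0,0],[0,0,0]]'

```text
time_s: 14.02
tcp_pos: [0.5672, 0.0607, 0.2212]
tcp_rot: [1.138, 1.253, -1.138]
contact_force: [-1.2, -0.6, -0.1]
gripper_width: 0.297
```

Request:
move_arm --claw '[20,20]' --translation '[[0,0,-0.05],[0,0,-0.05]]' --turn '[[0,0,0],[0,0,0]]'

```text
time_s: 14.28
tcp_pos: [0.5671, 0.0611, 0.2212]
tcp_rot: [1.138, 1.253, -1.138]
contact_force: [-0.0, -2.9, -1.1]
gripper_width: 0.296
```

Request:
move_arm --claw '[20,20]' --translation '[[0,0,-0.05],[0,0,-0.05]]' --turn '[[0,0,0],[0,0,0]]'

```text
time_s: 14.52
tcp_pos: [0.5671, 0.0613, 0.2212]
tcp_rot: [1.138, 1.253, -1.139]
contact_force: [-0.9, -5.9, -0.1]
gripper_width: 0.297
```

Request:
move_arm --claw '[20,20]' --translation '[[0,0,-0.05],[0,0,-0.05]]' --turn '[[0,0,0],[0,0,0]]'

```text
time_s: 14.78
tcp_pos: [0.5671, 0.0617, 0.2212]
tcp_rot: [1.138, 1.253, -1.139]
contact_force: [-1.3, -6.1, -1.3]
gripper_width: 0.294
```

Request:
move_arm --claw '[20,20]' --translation '[[0,0,-0.05],[0,0,-0.05]]' --turn '[[0,0,0],[0,0,0]]'

```text
time_s: 15.02
tcp_pos: [0.567, 0.0622, 0.2212]
tcp_rot: [1.138, 1.253, -1.139]
contact_force: [-0.0, -6.2, -0.4]
gripper_width: 0.296
```

Request:
move_arm --claw '[20,20,20,20,20]' --translation '[[0,0,-0.1],[0,0,-0.2],[0,0,-0.28],[0,0,-0.28],[0,0,-0.28]]' --turn '[[0,0,0],[0,0,0],[0,0,0],[0,0,0],[0,0,0]]'

```text
time_s: 15.65
tcp_pos: [0.5667, 0.065, 0.2212]
tcp_rot: [1.138, 1.253, -1.139]
contact_force: [0.1, -5.8, -0.3]
gripper_width: 0.295
```

```bash
python3 - <<'E'
from h import *
from workcell import viewer
plan(pump(0,-.006,.055),5.5)
s=viewer.snapshot("wrist");pickle.dump(s,open("w5.pkl","wb"));
crop(s,"w5c",190,0,320,110,6)
E
```

```text
t15.65 grasp [0.5667 0.0649 0.0539] F [ 0.1 -5.8 -0.3] w0.295
 trans cm [-0.11  0.1   1.41] turn [0.   0.04 0.02]
```

View pics/w5c.png

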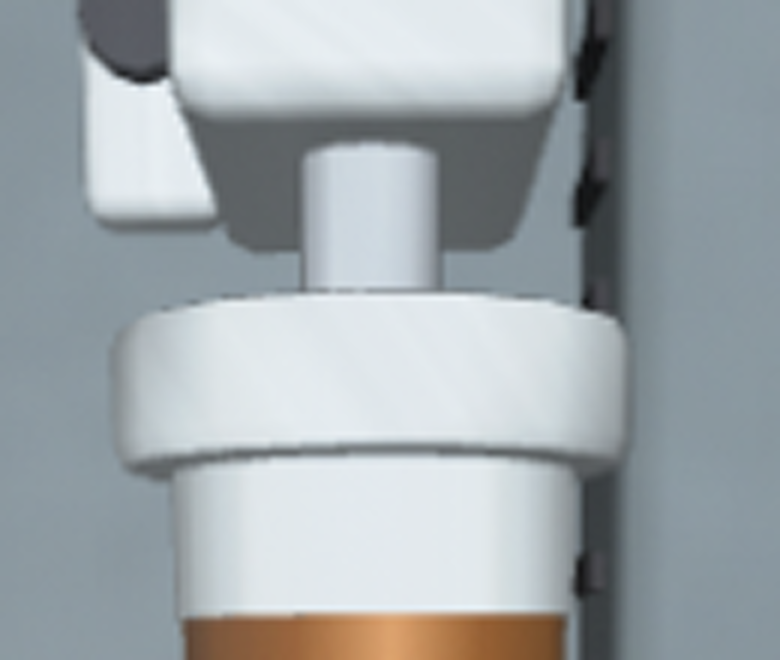

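Request:
move_arm --claw '[32,40,42,42,42]' --translation '[[0,0,0],[0,0,0],[-2,0,0],[-6,0,0],[-11,0,0]]' --turn '[[0,0,0],[0,0,0],[0,0,0],[0,0,0],[0,0,0]]'

```text
time_s: 16.32
tcp_pos: [0.5665, 0.0656, 0.3318]
tcp_rot: [1.138, 1.254, -1.139]
contact_force: [1.1, 0.5, 0.2]
gripper_width: 0.422
```

```bash
python3 - <<'E'
from h import *
from workcell import viewer
plan([.6494,-.0465,.18],5.5)
plan([.6494,-.0465,.117],5.5)
s=viewer.snapshot("wrist");pickle.dump(s,open("w6.pkl","wb"));cv2.imwrite("pics/w6.png",s["img"])
E
```

```text
t16.32 grasp [0.5663 0.0656 0.1645] F [1.1 0.5 0.2] w0.422
 trans cm [-1.56  7.17 11.95] turn [ 0.   -0.02  0.09]
t16.32 grasp [0.5663 0.0656 0.1645] F [1.1 0.5 0.2] w0.422
 trans cm [ 4.74  7.18 11.95] turn [ 0.   -0.02  0.09]
```

View pics/w6.png

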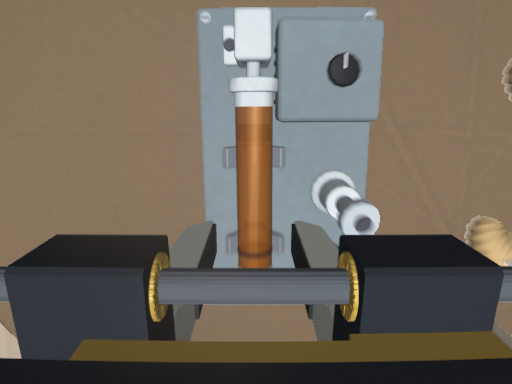

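Request:
move_arm --claw '[45,45,45,45,45]' --translation '[[-1.5,2,3],[-1.5,4.5,7.5],[-1.5,6.5,11],[-1.5,7.18,11.95],[-1.0,7.18,11.95]]' --turn '[[0,0,0],[0,0,0],[0,0,0],[0,0,0],[0,0,0]]'

```text
time_s: 17.0
tcp_pos: [0.6497, -0.0465, 0.3409]
tcp_rot: [1.139, 1.253, -1.138]
contact_force: [-0.1, 1.0, -0.4]
gripper_width: 0.449
```

```bash
python3 - <<'E'
from h import *
plan([.6494,-.0465,.117],5.5)
E
```

```text
t17.00 grasp [ 0.6497 -0.0465  0.1736] F [-0.1  1.  -0.4] w0.449
 trans cm [ 5.66 -0.03 -0.  ] turn [-0.03 -0.01 -0.02]
```

Request:
move_arm --claw '[45,45,45,45]' --translation '[[2.5,0,0.2],[4.8,0,0.2],[5.6,0,0.2],[5.6,0,0.2]]' --turn '[[0,0,0],[0,0,0],[0,0,0],[0,0,0]]'

```text
time_s: 17.5
tcp_pos: [0.6496, -0.0479, 0.2851]
tcp_rot: [1.138, 1.254, -1.138]
contact_force: [0.4, -0.2, 0.3]
gripper_width: 0.448
```

Request:
move_arm --claw '[30,20,10,10,10]' --translation '[[0,0,0],[0,0,0],[0,0,0],[0,0,0],[0,0,0]]' --turn '[[0,0,0],[0,0,0],[0,0,0],[0,0,0],[0,0,0]]' --grip_force 30

```text
time_s: 18.12
tcp_pos: [0.65, -0.0487, 0.2855]
tcp_rot: [1.138, 1.253, -1.138]
contact_force: [-0.7, -0.7, 3.3]
gripper_width: 0.185
```

Request:
move_arm --claw '[10,10,10,10]' --translation '[[-0.3,0,0],[-0.7,0,0],[-1,0,0],[-1,0,0]]' --turn '[[0,0,0],[0,0,0],[0,0,0],[0,0,0]]'

```text
time_s: 18.62
tcp_pos: [0.6497, -0.0485, 0.295]
tcp_rot: [1.138, 1.254, -1.139]
contact_force: [-1.1, 1.0, -10.2]
gripper_width: 0.191
```

```bash
python3 - <<'E'
from h import *
plan([.6494,-.0485,.127],5.5)
E
```

```text
t18.62 grasp [ 0.6496 -0.0485  0.1277] F [ -1.1   1.  -10.2] w0.191
 trans cm [ 0.07 -0.03 -0.01] turn [ 0.   -0.02  0.04]
```

Request:
move_arm --claw '[10,10,10,10,10]' --translation '[[0,-1.77,-0.15],[0,-3.5,-0.57],[0,-5.14,-1.26],[0,-6.65,-2.2],[0,-8.0,-3.36]]' --turn '[[9,0,0],[18,0,0],[27,0,0],[36,0,0],[45,0,0]]'

```text
time_s: 19.25
tcp_pos: [0.5658, -0.0235, 0.2947]
tcp_rot: [1.696, 0.796, -1.703]
contact_force: [-3.3, -4.1, -10.5]
gripper_width: 0.184
```

```bash
python3 - <<'E'
from h import *
plan([.5247,.0524,.127],-84.5)
E
```

```text
t19.25 grasp [ 0.5652 -0.0238  0.1274] F [ -3.3  -4.1 -10.5] w0.184
 trans cm [ 0.04 -8.01 -3.2 ] turn [44.71  0.21  0.  ]
```

Request:
move_arm --claw '[10,10,10,10,10]' --translation '[[0,-1.77,-0.13],[0,-3.5,-0.52],[0,-5.14,-1.18],[0,-6.65,-2.1],[0,-7.75,-3.0]]' --turn '[[9,0,0],[18,0,0],[27,0,0],[36,0,0],[43.4,0,0]]'

```text
time_s: 19.88
tcp_pos: [0.5246, 0.0499, 0.2943]
tcp_rot: [2.153, 0.129, -2.167]
contact_force: [-6.8, -1.3, -10.4]
gripper_width: 0.183
```

```bash
python3 - <<'E'
from h import *
plan([.5247,.0524,.127],-84.5)
E
```

```text
t19.88 grasp [0.5235 0.0498 0.127 ] F [ -6.8  -1.3 -10.4] w0.183
 trans cm [-0.   -0.24 -0.04] turn [1.36 0.37 0.01]
```

Request:
move_arm --claw '[10,10,10]' --translation '[[0,-0.15,-0.1],[0,-0.25,-0.1],[0,-0.25,-0.1]]' --turn '[[0.7,0,0],[1.4,0,0],[1.4,0,0]]'

```text
time_s: 20.25
tcp_pos: [0.5249, 0.0522, 0.2938]
tcp_rot: [2.16, 0.108, -2.18]
contact_force: [-12.9, -0.5, -9.3]
gripper_width: 0.185
```

Request:
move_arm --claw '[10,10,10]' --translation '[[0,-0.1,0],[0,-0.15,0],[0,-0.15,0]]' --turn '[[0,0,0],[0,0,0],[0,0,0]]'

```text
time_s: 20.62
tcp_pos: [0.5248, 0.0535, 0.2938]
tcp_rot: [2.16, 0.108, -2.18]
contact_force: [-13.1, -2.8, -9.3]
gripper_width: 0.184
```

Request:
move_arm --claw '[10,10,10]' --translation '[[0,-0.05,0.1],[0,-0.1,0.2],[0,-0.1,0.2]]' --turn '[[0,0,0],[0,0,0],[0,0,0]]'

```text
time_s: 21.0
tcp_pos: [0.5237, 0.0542, 0.2945]
tcp_rot: [2.165, 0.107, -2.175]
contact_force: [-6.8, -2.3, -9.6]
gripper_width: 0.187
```

Request:
move_arm --claw '[10,10,10]' --translation '[[0,-0.07,0.05],[0,-0.15,0.1],[0,-0.15,0.1]]' --turn '[[0.5,0,0],[0.5,0,0],[0.5,0,0]]'

```text
time_s: 21.38
tcp_pos: [0.5231, 0.0553, 0.2949]
tcp_rot: [2.172, 0.097, -2.177]
contact_force: [-2.7, -6.0, -9.9]
gripper_width: 0.188
```

```bash
python3 - <<'E'
from h import *
from workcell import viewer
plan([.5237,.0535,.0942],-84.5)
s=viewer.snapshot("wrist");pickle.dump(s,open("w7.pkl","wb"));cv2.imwrite("pics/w7.png",s["img"])
E
```

```text
t21.38 grasp [0.5227 0.0551 0.1276] F [-2.7 -6.  -9.9] w0.188
 trans cm [ 3.34  0.18 -0.05] turn [-0.29  0.14 -0.07]
```

View pics/w7.png

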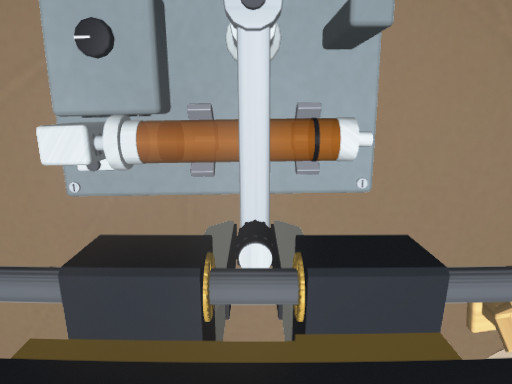

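Request:
move_arm --claw '[10,10,10,10,10]' --translation '[[0.3,0.05,0],[0.7,0.05,0.05],[1.2,0.05,0.05],[1.7,0.05,0.05],[2.0,0.05,0.05]]' --turn '[[0,0,0],[0,0,0],[0,0,0],[0,0,0],[0,0,0]]'

```text
time_s: 22.05
tcp_pos: [0.5229, 0.0549, 0.2749]
tcp_rot: [2.173, 0.098, -2.176]
contact_force: [-2.6, -5.8, -8.7]
gripper_width: 0.186
```

Request:
move_arm --claw '[10,10,10,10,10]' --translation '[[0.3,0,0],[0.6,0,0],[0.8,0,0],[1.0,0,0],[1.0,0,0]]' --turn '[[0,0,0],[0,0,0],[0,0,0],[0,0,0],[0,0,0]]'

```text
time_s: 22.68
tcp_pos: [0.5229, 0.0549, 0.265]
tcp_rot: [2.173, 0.098, -2.176]
contact_force: [-2.4, -4.9, -7.8]
gripper_width: 0.185
```

Expect contact near TCP z 0.2615; 1 mm steps now.

Request:
move_arm --claw '[10,10,10]' --translation '[[0.1,0,0],[0.2,0,0],[0.2,0,0]]' --turn '[[0,0,0],[0,0,0],[0,0,0]]'

```text
time_s: 23.05
tcp_pos: [0.5228, 0.0549, 0.2631]
tcp_rot: [2.173, 0.098, -2.176]
contact_force: [-2.5, -5.9, -9.0]
gripper_width: 0.186
```

Request:
move_arm --claw '[10,10,10]' --translation '[[0.05,0,0],[0.1,0,0],[0.1,0,0]]' --turn '[[0,0,0],[0,0,0],[0,0,0]]'

```text
time_s: 23.42
tcp_pos: [0.5229, 0.0549, 0.2621]
tcp_rot: [2.173, 0.098, -2.176]
contact_force: [-3.5, -5.4, -7.8]
gripper_width: 0.186
```

Request:
move_arm --claw '[10,10]' --translation '[[0.05,0,0],[0.05,0,0]]' --turn '[[0,0,0],[0,0,0]]'

```text
time_s: 23.68
tcp_pos: [0.5229, 0.0549, 0.2618]
tcp_rot: [2.173, 0.098, -2.176]
contact_force: [-2.9, -5.0, -4.7]
gripper_width: 0.187
```

Request:
move_arm --claw '[10,10]' --translation '[[0.05,0,0],[0.05,0,0]]' --turn '[[0,0,0],[0,0,0]]'

```text
time_s: 23.92
tcp_pos: [0.5228, 0.0549, 0.2616]
tcp_rot: [2.173, 0.098, -2.176]
contact_force: [-5.9, -4.0, -1.7]
gripper_width: 0.187
```

Request:
move_arm --claw '[10,10]' --translation '[[0.05,0,0],[0.05,0,0]]' --turn '[[0,0,0],[0,0,0]]'

```text
time_s: 24.18
tcp_pos: [0.5228, 0.0549, 0.2614]
tcp_rot: [2.173, 0.098, -2.176]
contact_force: [-9.2, -5.6, 3.4]
gripper_width: 0.184
```

Request:
move_arm --claw '[10,16,24,35,45]' --translation '[[-0.05,0,0.05],[-0.05,0,0.05],[-0.05,0.05,0.05],[-0.05,0.05,0.05],[-0.05,0.05,0.05]]' --turn '[[0,0,0],[0,0,0],[0,0,0],[0,0,0],[0,0,0]]'

```text
time_s: 24.8
tcp_pos: [0.5229, 0.0548, 0.2616]
tcp_rot: [2.176, 0.099, -2.174]
contact_force: [0.4, 0.8, 0.6]
gripper_width: 0.409
```

Request:
move_arm --claw '[45,45,45,45,45]' --translation '[[-1,0,0],[-3,0,0],[-6,0,0],[-9,0,0],[-11,0,0]]' --turn '[[0,0,0],[0,0,0],[0,0,0],[0,0,0],[0,0,0]]'

```text
time_s: 25.42
tcp_pos: [0.5227, 0.0548, 0.3734]
tcp_rot: [2.177, 0.099, -2.173]
contact_force: [-0.1, 0.2, 0.2]
gripper_width: 0.448
```

```bash
python3 - <<'E'
from h import *
from workcell import viewer
plan([.5237,.0535,.2],-84.5)
for n in ["wrist","scene"]:
    s=viewer.snapshot(n);pickle.dump(s,open(n+"8.pkl","wb"));cv2.imwrite(f"pics/{n}8.png",s["img"])
crop(s,"sc8",200,130,380,220,4)
E
```

```text
t25.43 grasp [0.5231 0.0549 0.2061] F [-0.1  0.2  0.2] w0.448
 trans cm [ 0.61  0.14 -0.09] turn [-0.29 -0.12 -0.01]
```

View pics/wrist8.png

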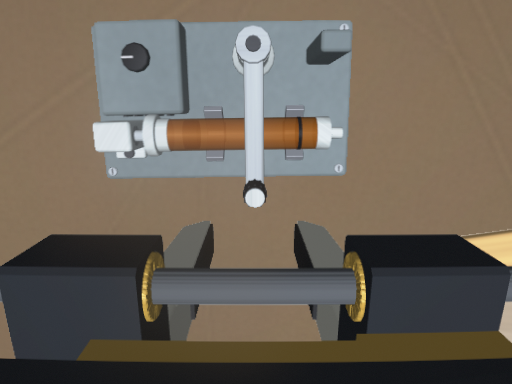

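View pics/sc8.png

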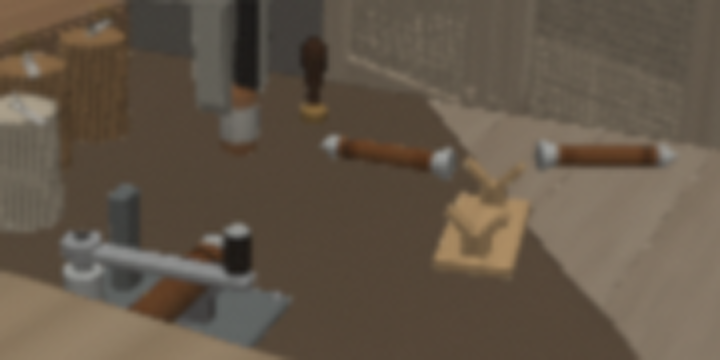

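```bash
python3 - <<'E'
from h import *
s=pickle.load(open("wrist8.pkl","rb"))
k=onplane(s,255,198,.102);h=onplane(s,253,43,.078);print("knob",pinv(k),"hub",pinv(h),"bar angle deg",np.degrees(np.arctan2(*(pinv(h)-pinv(k))[[1,0]])))
print("knob depth",pinv(depthpt(s,255,198)),"bar",pinv(depthpt(s,254,160)),"barrel",pinv(depthpt(s,190,133)))
A=onplane(s,214,134,.03);B=onplane(s,294,134,.03);d=A-B;print("pump y yaw",np.degrees(np.arctan2(d[1],d[0])))
c=onplane(s,144.5,134,.0655);print("cap face",pinv(c))
E
```

```text
knob [-4.51310585e-02  3.57968222e-05  1.02000000e-01] hub [0.07023192 0.00095025 0.078     ] bar angle deg 0.45415913526279056
knob depth [-4.53118444e-02  3.39676777e-05  1.01314821e-01] bar [-0.020412    0.00064594  0.07118998] barrel [0.00164892 0.05495083 0.06163254]
pump y yaw 95.2283057725239
cap face [0.00142983 0.09275145 0.0655    ]
```

```bash
python3 -c "
from workcell import job_done;print(job_done())"
```

```text
the job is handed in; nothing more can be done
None
```

The cartridge is loaded in the pump and the clamp bar is down across it. I handed the job in at about 25.5 s of the 67 s allowed.

**What was done**
- I lifted the bar by its knob, swung it aside and set it on the rest post.
- I took the large cartridge from the wooden stand and laid it in the V-saddles with the cap towards the stop. The two loose cartridges are smaller and were not touched.
- I pushed it along until the force rose to about 6 N, which I took as the pin starting to move. I then went on to about 3.8 mm past first contact.
- I lifted the bar off the post and swung it back until I felt the stop. I lowered it in half-millimetre steps until the glass carried it, then backed off and released.

**Last checks**
- **Clamp bar:** it lies within about 0.5° of straight across the trough. Its top reads 71 mm over the table, against 72 mm expected when it bears on the glass.
- **Barrel:** its top reads 62 mm, as it should when lying home.
- **Other things:** the bottle and the stamp looked in place in the last scene picture. I did not check the spool on its own; the arm went nowhere near the other things on the table.

**What disagreed**
- **Pin depth:** the camera estimate of the free pin tip puts the depth nearer 2 to 3 mm than the 3.8 mm found by feel. The cameras are only good to about 2 mm, so I trusted the force contact.
- **Side force on the knob:** while I swung the bar, side forces of up to about 19 N built up, from small errors in the arc. They were gone once I released the knob.

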